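# Free a shoe sole from the screw press

### The arm

A 6-joint arm with a two-finger parallel gripper is mounted at the origin on the work surface. World frame = base frame: x ahead of the robot, y to its left, z up, the work surface at z = 0. Lengths are in mm, angles in degrees, forces in N, time in s.
With the tool pointing down it reaches from about 275 to 825 mm from the base axis. Payload 5.2 kg.
Tool frame: the origin (TCP) lies between the finger pads; the fingertips stand 8 mm ahead of it and the grasp point (between the pads) lies 11 mm behind it (arm.nose_length is the distance from the TCP to the fingertips, in mm); z points along the fingers, y is the direction in which the jaws open and shut (so a half turn about z gives the same grasp; the last joint's range is limited). The gripper opens to 93 mm and grips with 3 to 60 N. Pads are 15 mm wide; open, the fingers measure 128 mm over their backs; the gripper's body (75 mm by 188 mm) begins 65 mm behind the grasp point.
Start: joints at [59.599, 14.817, 87.949, -0, 77.235, -11.62], TCP at [177.057, 520.726, 226.653] pointing down, gripper open.
Joint ranges: [-179.93, 179.93], [-52.35, 119.4], [10.71, 147.94], [-69.91, 249.91], [12.55, 155.21], [-178.61, 178.61]. Speed limits (degrees/s): [147.25, 147.25, 180, 180, 180, 180].

### API

Orientations are given as a 3x3 rotation matrix whose columns are the frame's x, y, z axes.
In Python, from bench import arm gives the robot as it stands.
- The arm moves only by the tool play_rows, never from a script. Its argument "series" is a list that holds one entry, the list of rows, each a list of 7 numbers: the shift along the tool's x, y, z each as a share of 750 mm, from -1 to 1, then the turn, a rotation vector about the tool's x, y, z each as a share of 1.5 rad, from -1 to 1, then the opening in per cent of the stroke, from 0 (shut) to 100 (fully open). A call has 1 to 10 rows; each row is the pose to reach, as a shift and turn from the pose commanded when the call began, along the tool's axes at that moment; what a row does not reach only later rows make up. A row lasts 1/8 s, in which the tool goes at most 62.5 mm and 10.7 degrees, less where a joint would pass 70% of its speed; a pose out of reach is approached as far as the arm can. A call with a number of a shift or a turn outside -1 to 1 is refused whole. A call with a gripper value outside its range is refused whole. The fingers move at their own pace and stop on an object; "squeeze" is the grip in N (left out, the last holds). Time passes only in rows, so rows that repeat a pose let the fingers close. It gives the time, the measured TCP pose, the force and the opening at its end, in the units of the state.
- arm.read_state(): the state, without advancing time (a new reading comes with each control period).
- arm.camera(name): name is "side" or "top" or "wrist"; returns the picture (420x560x3 uint8, red, green, blue); there is no depth.
- arm.camera_params(name): a dict with "fx", "fy", "cx", "cy" (pixels), "world_to_cam" (4x4, takes a point from world to camera coordinates); the wrist camera has in their place "T_tool_cam" (4x4, takes a point from camera to tool coordinates, whose origin is the TCP and whose axes are the flange's). Camera axes: x right, y up, looking along -z (the intrinsics and any distortion apply to the point x, -y, -z); pixel columns grow to the right and rows downward; lengths in mm; the calibration is good to about 2 mm. The wrist camera is an equidistant fisheye: a pixel r from the principal point sees the ray r / f radians off the axis. A picture is of the moment at which its call begins: read the wrist's pose just before it. camera_params takes no time and is no camera call.
- arm.sign_off(): hands the job in, once; it reports no verdict.
Trained networks look in the newest picture that a camera, given by its name, has taken for a name from the list of things; names that differ only in an ending like _2 or _b are one class to them, and where a whole thing is asked for, a point or a joint stands for the part that bears it (a point fixed in the world has none). Each returns a list of dicts, best first, with "score" (0 to 1); they miss things now and then, are a little off and sometimes report something else, mostly with a low value. They report only what shows in the picture. A call takes as long as a camera call.
- arm.outline_of(name, camera): "mask" (420x560 bool, what is visible of it).
- arm.pinpoint(name, camera): "xyz" ([x, y, z] in mm, in the coordinates of the camera as it stood for that picture, good to about 4 mm: a listed point, or the origin of a listed thing).
The state is a dict: "t": time; "joint_pos": joint angles; "qd": joint speeds; "tau": joint torques, N m; "tcp_pos": TCP position; "ee_rot": TCP orientation; "ft_force": force on the tool from outside, world axes, zero at the start; "ft_torque": the same for the moment, N m; "gripper_width": finger opening in mm.
Only numpy, scipy, OpenCV 4.12 (cv2) and the standard library are available. Lean on these libraries where they do the work, as an engineer would, in place of code of your own. Each camera call takes 0.05 s, during which the arm holds its last target.

### The job

Nobody has marked which way the screw of the green sole press is threaded: find by trying which way its red handle gives, and loosen it until the pad stands clear above the black heel piece. Draw the sole out by its toe end along the steel bed until it is wholly clear of the green bridge and let go of it there; then take it again round its middle, lift it, and lay it flat in the blue-walled carrier, tread still up, without dropping it. Leave the press open and the boot and the tin where they are.

Things in the scene. Friction and masses are not known exactly. Their poses are not given: they have to be found in the camera images.
- press: Low green screw press, fixed. Origin on the bench at the middle of its bed; x along the bed, z up; the sole comes out towards -x (robot's side). Steel bed 8 mm thick, 108 mm wide, x = -155 to +145 mm. Behind the heel a green stop, 30 mm high, face at x = 133 mm. Things in the press's frame are measured from here.
- bridge_mid (a point): Centre of the green bridge beam over the bed, at press x = 80 mm, 75 mm above the bench. Beam 30 mm along x, 64 to 86 mm above the bench; posts at y = +-(40 to 54) mm.
- pad_under (a point): Centre of the steel pad's underside, under the bridge on the screw axis; pad 28 mm along x, 50 mm across. 26.5 mm above the bench (0.5 mm over the slab) when tight; rises 10 mm per radian as the handle is loosened, at most 15 mm.
- handle (a joint): Turn of the red handle about its upright axis, rad: 0 = tight, grows as it loosens whichever way that is, end stop 1.5. Turning the tightening way from 0 meets a firm stop at once; the loosening way takes about 0.1 N m. It does not rise, and stays where left. The pad clears the heel piece from about 0.85; 1.2 or more gives comfortable room.
- handle_grip (a point): Grip point of the red handle, on the screw axis, 122 mm above the bench. A bar 100 mm long, 14 mm wide, spanning 102 to 136 mm above the bench, centred on the axis. x runs along the bar, z up; it turns with the bar. When tight the bar stands 0.6 rad anticlockwise (from above) of the press's x axis.
- sole_mid (a point): Centre of the loose tan sole's slab (half-way up its 18 mm). x runs from the round toe (-x end, towards the robot at first) to the heel, z up. At first at press x = 35 mm, y = 0, 17 mm above the bench, in line with the press. A grasp across it 55 mm from here towards the toe is clear of the press. Drawn out 75 to 110 mm it is clear of the bridge and still on the bed.
- sole: The sole, 190 mm long, 62 mm wide, 18 mm thick, about 0.22 kg, tread up; origin under its centre, axes as sole_mid. Long sides straight and parallel to 64 mm either side of the centre. On top at x = 64 to 90 mm a black heel piece 9 mm high, 50 mm wide; it stands behind the pad, so the sole cannot be drawn out till the pad is raised.
- carrier_floor (a point): Centre of the inner floor's top (6 mm above the bench) of the fixed carrier: white floor, blue walls 6 mm thick, tops 40 mm above the bench. x along it, z up. Inside 214 mm (x) by 86 mm (y). Both long walls are missing over the middle 102 mm, to let fingers through. The sole may lie in it either way round.
- boot: Bystander: small brown suede boot, about 170 mm long, 65 mm wide, 100 mm high, origin under its middle. Leave it alone.
- glue: Bystander: glue tin, 64 mm across, 95 mm high, origin under its centre. Leave it alone.

How it is judged (in metres and radians):
On the way, in this order (a step that is already met when the one before it is completed fails the run):
1. the press is loosened (handle past 0.85 rad) with the sole still in it (value of joint handle above 0.85 rad and x of sole_mid in the frame of press above 0.015 m), for 0.1 s.
2. the sole lies flat and still on the bed, heel clear of the bridge (its centre beyond -28 mm in the press's x), and no finger touches it (x of sole_mid in the frame of press below -0.028 m and height (world z) of sole_mid below 0.026 m and angle between sole_mid's own z axis and vertical below 0.1 rad and linear speed of sole below 0.02 m/s and contact force between the fingers and sole below 0.3 N), for 0.1 s.
3. the sole is held round its middle (grasp point within 45 mm of its centre) and lifted over 23 mm (height (world z) of sole_mid above 0.04 m and distance between the grasp point and sole_mid below 0.045 m and contact force between the fingers and sole above 1 N), for 0.1 s.
At the end, for the whole second after the job is handed in: the sole lies flat on the carrier's floor, tread up (within 0.1 rad), within its walls (centre within 17 mm along and 18 mm across), at rest; the press is still open (handle past 0.85 rad) (x of sole_mid in the frame of carrier_floor between -0.017 and 0.017 m and y of sole_mid in the frame of carrier_floor between -0.018 and 0.018 m and z of sole_mid in the frame of carrier_floor between 0.004 and 0.014 m and angle between sole_mid's own z axis and vertical below 0.1 rad and linear speed of sole below 0.02 m/s and value of joint handle above 0.85 rad); the robot touches nothing.
It fails at once if the sole is dropped or flung (over 0.9 m/s) (linear speed of sole above 0.9 m/s).
It fails at once if the boot is shifted over 30 mm (distance of boot from where it was at the start of the episode above 0.03 m).
It fails at once if the glue tin is shifted over 30 mm (distance of glue from where it was at the start of the episode above 0.03 m).
It also fails if it takes over 54 s, if anything falls off the work surface, if the arm or the gripper's body presses on something with over 40 N, if the wrist force passes 120 N, or if a joint passes its speed limit or range.

## Working session

There is one attempt and no reset: what is moved stays moved. The work goes in short steps, Python scripts to look and compute and a tool call to move; the robot and the scene stay as the last step left them, time stands still between calls to the robot, and variables do not carry over. Pictures are saved under pics/ and viewed, and the job is handed in when it is done.

Besides the shell and the picture viewer there is one more tool, called after "Call:" as name(argument=value, ...) on one line, values as JSON. play_rows: Moves the arm, as the interface text tells. Its arguments: {"type":"object","properties":{"series":{"type":"array","items":{"type":"array","items":{"type":"array","items":{"type":"number"}}}},"squeeze":{"type":"number"}},"required":["series"]}

```bash
ls; mkdir -p pics; cat > h.py <<'E'
import numpy as np, cv2
from bench import arm
def w2c(n): return np.array(arm.camera_params(n)["world_to_cam"])
def toworld(xyz,n,st=None):
    p=np.append(np.array(xyz,float),1)
    if n!="wrist": return (np.linalg.inv(w2c(n))@p)[:3]
    T=np.array(arm.camera_params(n)["T_tool_cam"]); q=(T@p)[:3]
    return np.array(st["tcp_pos"])+np.array(st["ee_rot"])@q
def proj(P,n):
    c=arm.camera_params(n);q=(np.array(c["world_to_cam"])@np.append(P,1))[:3]
    return c["cx"]+c["fx"]*q[0]/-q[2], c["cy"]+c["fy"]*(-q[1])/-q[2]
def ray(u,v,n,z):
    c=arm.camera_params(n);d=np.array([(u-c["cx"])/c["fx"],-(v-c["cy"])/c["fy"],-1])
    M=np.linalg.inv(np.array(c["world_to_cam"]));o=M[:3,3];d=M[:3,:3]@d
    return o+d*(z-o[2])/d[2]
def save(img,name): cv2.imwrite("pics/"+name+".png",cv2.cvtColor(np.asarray(img),cv2.COLOR_RGB2BGR))
E
python3 - <<'E'
from h import *
np.set_printoptions(precision=1,suppress=True)
s=arm.read_state();print(s)
for n in ["top","side"]:
    save(arm.camera(n),n+"0")
    for k in ["press","bridge_mid","handle_grip","sole_mid","sole","carrier_floor","boot","glue"]:
        r=arm.pinpoint(k,n)
        print(n,k,[(round(float(a["score"]),2),toworld(a["xyz"],n)) for a in r[:2]])
    print(arm.camera_params(n))
print(arm.camera_params("wrist"))
E
```

```text
pics
{'t': 0.0, 'joint_pos': array([ 59.6,  14.9,  88. ,   0. ,  77.2, -11.6]), 'qd': array([ 0. ,  0. ,  0. , -0.1,  0.1,  0.1]), 'tau': array([ -0. , -43.7, -28.4,   0.1,   0. ,  -0. ]), 'tcp_pos': array([176.8, 520.3, 225.8]), 'ee_rot': array([[-0.9,  0.3, -0. ],
       [ 0.3,  0.9, -0. ],
       [ 0. , -0. , -1. ]]), 'ft_force': array([ 0. , -0.4,  0.2]), 'ft_torque': array([0. , 0. , 0.1]), 'gripper_width': 93.09879178205698}
top press [(0.88, array([560.3, 154.7,  -0.1]))]
top bridge_mid [(0.72, array([638.5, 152.8,  76. ])), (0.37, array([ 614.7, -427.1,    4.9]))]
top handle_grip [(0.93, array([640.5, 155.7, 124.2])), (0.37, array([ 612.4, -428.8,    3. ]))]
top sole_mid [(0.73, array([596.8, 154.6,  14.4])), (0.23, array([ 611. , -425.9,    2.1]))]
top sole [(0.63, array([599.8, 152.5,  15.5])), (0.56, array([594.5, 154.9,   6.4]))]
top carrier_floor [(0.92, array([ 595.4, -134.8,    9.7]))]
top boot [(0.61, array([634.6, 395. ,  -3.7]))]
top glue [(0.64, array([ 613.7, -426. ,    3. ]))]
{'fx': 427.3400198027996, 'fy': 427.3400198027996, 'cx': 279.19874457436117, 'cy': 212.
[... 597 characters left out ...]
5.9,  14.8]))]
side boot [(0.68, array([635.8, 389.7,   1.6]))]
side glue [(0.74, array([ 614.9, -421.6,   -5.1]))]
{'fx': 514.0410299995309, 'fy': 514.0410299995309, 'cx': 282.70669750802784, 'cy': 211.45820952085515, 'world_to_cam': array([[    1. ,    -0.1,     0. ,  -627.1],
       [    0.1,     0.7,     0.7,  -108. ],
       [   -0.1,    -0.7,     0.7, -1327.7],
       [    0. ,     0. ,     0. ,     1. ]])}
{'fx': 325.19226210127806, 'fy': 325.19226210127806, 'cx': 281.74532133121545, 'cy': 212.0197455716375, 'T_tool_cam': array([[  -0. ,    1. ,    0.3,   85.3],
       [   1. ,   -0. ,    0. ,   -0.9],
       [   0. ,    0.3,   -1. , -158. ],
       [   0. ,    0. ,    0. ,    1. ]])}
```

View pics/top0.png

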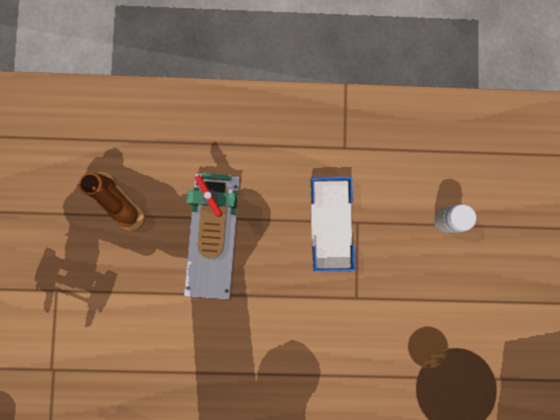

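View pics/side0.png

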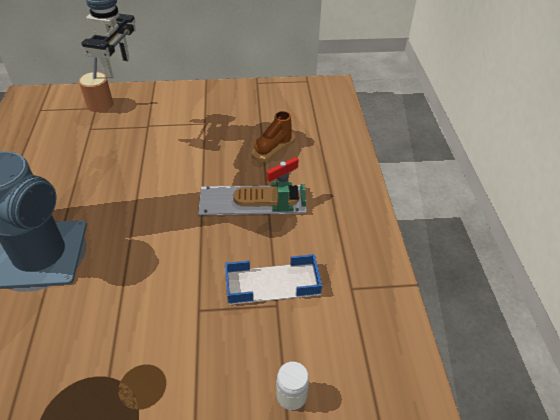

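```bash
python3 - <<'E'
from h import *
np.set_printoptions(precision=1,suppress=True)
arm.camera("top")
from scipy.spatial.transform import Rotation
def ang(m,n,z):
    v,u=np.nonzero(m); P=np.array([ray(a,b,n,z)[:2] for a,b in zip(u,v)]).astype(np.float32)
    r=cv2.minAreaRect(P); return r
for k,z in [("handle_grip",136),("sole",26),("carrier_floor",40),("press",8),("boot",0),("carrier_floor",0)]:
    r=arm.outline_of(k,"top")
    for a in r[:1]:
        print(k,a["score"],a["mask"].sum(),ang(a["mask"],"top",z))
s=arm.read_state();print(np.array(s["ee_rot"]))
E
```

```text
handle_grip 0.84 365 ((640.4597778320312, 148.7512664794922), (97.06844329833984, 29.145954132080078), 42.059906005859375)
sole 0.59 1503 ((596.8197021484375, 150.70498657226562), (67.16885375976562, 190.01234436035156), 86.48089599609375)Traceback (most recent call last):
  File "<stdin>", line 11, in <module>
  File "<stdin>", line 6, in ang
  File "h.py", line 13, in ray
    c=arm.camera_params(n);d=np.array([(u-c["cx"])/c["fx"],-(v-c["cy"])/c["fy"],-1])
ValueError: time passes only in moves, steps and waits
```

```bash
cat >> h.py <<'E'
_c={}
def cp(n):
    if n not in _c: _c[n]=arm.camera_params(n)
    return _c[n]
def rays(uv,n,z):
    c=cp(n);uv=np.asarray(uv,float);d=np.stack([(uv[:,0]-c["cx"])/c["fx"],-(uv[:,1]-c["cy"])/c["fy"],-np.ones(len(uv))],1)
    M=np.linalg.inv(np.array(c["world_to_cam"]));o=M[:3,3];d=d@M[:3,:3].T
    return o+d*((z-o[2])/d[:,2])[:,None]
E
python3 - <<'E'
import cv2
a=cv2.imread("pics/top0.png")
cv2.imwrite("pics/topz.png",cv2.resize(a[160:310,170:370],None,fx=4,fy=4,interpolation=cv2.INTER_CUBIC))
b=cv2.imread("pics/side0.png")
cv2.imwrite("pics/sidez.png",cv2.resize(b[150:310,180:340],None,fx=3.7,fy=3.7,interpolation=cv2.INTER_CUBIC))
E
python3 - <<'E'
from h import *
arm.camera("top")
for k,z in [("carrier_floor",40),("press",8),("boot",0),("glue",0)]:
    for a in arm.outline_of(k,"top")[:1]:
        v,u=np.nonzero(a["mask"]); P=rays(np.stack([u,v],1),"top",z)[:,:2].astype(np.float32)
        print(k,a["score"],len(u),cv2.minAreaRect(P))
E
```

```text
carrier_floor 0.59 3904 ((592.753173828125, -135.53158569335938), (229.2838897705078, 103.11414337158203), 3.557511806488037)
press 0.67 4172 ((559.6741943359375, 161.60426330566406), (123.53962707519531, 309.7490539550781), 87.25662231445312)
boot 0.87 1980 ((640.6571044921875, 400.2673034667969), (192.46939086914062, 76.09033203125), 50.04944610595703)
glue 0.69 960 ((616.9780883789062, -448.7339172363281), (68.21867370605469, 104.4766845703125), 7.870908260345459)
```

View pics/topz.png

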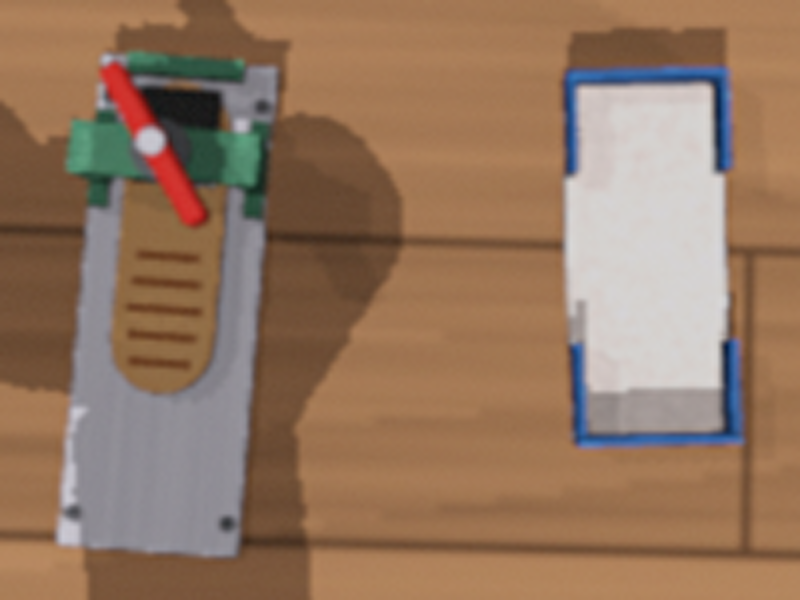

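View pics/sidez.png

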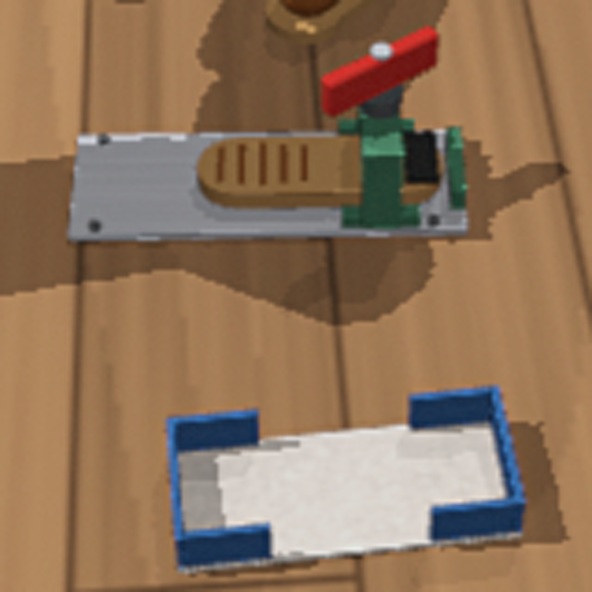

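```bash
python3 - <<'E'
from h import *
np.set_printoptions(precision=1,suppress=True)
f=lambda L:[(x/4+170-.4,y/4+160-.4) for x,y in L]
B=rays(f([(58,543),(238,554),(277,67)]),"top",8)[:,:2];print(B)
d=B[2]-B[1];print(np.linalg.norm(d),np.degrees(np.arctan2(d[1],d[0])));e=B[0]-B[1];print(np.linalg.norm(e),np.degrees(np.arctan2(e[1],e[0]))-90)
print("bed ctr", (B[0]+B[2])/2)
C=rays(f([(567,72),(728,70),(741,440),(577,443)]),"top",40)[:,:2];print(C,C.mean(0))
for i,j in [(3,0),(2,1)]:
  d=C[j]-C[i];print(np.linalg.norm(d),np.degrees(np.arctan2(d[1],d[0])))
H=rays(f([(113,70),(197,215)]),"top",136)[:,:2];d=H[1]-H[0];print(H.mean(0),np.degrees(np.arctan2(d[1],d[0])),np.linalg.norm(d))
M=rays(f([(150,141)]),"top",138);print("knob",M)
S=rays(f([(162,392)]),"top",26);print("toe",S)
g=lambda L:[(x/3.7+180-.4,y/3.7+150-.4) for x,y in L]
B=rays(g([(68,239),(466,233),(78,136)]),"side",8)[:,:2];print(B)
d=B[1]-B[0];print(np.linalg.norm(d),np.degrees(np.arctan2(d[1],d[0])));print("ctr",(B[1]+B[2])/2)
C=rays(g([(168,418),(497,389),(522,503),(178,541)]),"side",40)[:,:2];print(C,C.mean(0))
for i,j in [(0,1),(3,2)]:
  d=C[j]-C[i];print(np.linalg.norm(d),np.degrees(np.arctan2(d[1],d[0])))
print(rays(g([(381,50)]),"side",138))
s=arm.read_state();print(s['t'],np.array2string(np.array(s["ee_rot"]),precision=4))
E
```

```text
[[410.3 216. ]
 [406.4 107.4]
 [704.2  94.2]]
298.0669320868109 -2.554892340514066
108.65510584173674 -2.0576133840452115
bed ctr [557.2 155.1]
[[ 701.6  -82.3]
 [ 705.9 -179.5]
 [ 484.6 -190.6]
 [ 480.3  -93.1]] [ 593.1 -136.4]
221.59477404052384 2.8042284940643105
221.5739360105209 2.880097508403667
[641.2 148.9] -148.00970311003664 91.10759358279444
knob [[641.6 151.3 138. ]]
toe [[503.3 154.7  26. ]]
[[403.  103. ]
 [700.5  88.5]
 [407.7 213.7]]
297.8513253579668 -2.780747081751891
ctr [554.1 151.1]
[[ 478.1  -95.6]
 [ 700.   -86.9]
 [ 704.3 -180.8]
 [ 483.6 -193.8]] [ 591.5 -139.3]
222.05619097594544 2.266341413427387
221.02423852133012 3.366020655783154
[[639.7 152.3 138. ]]
1.4 [[-0.9468  0.3219 -0.    ]
 [ 0.3219  0.9468 -0.    ]
 [ 0.     -0.     -1.    ]]
```

```bash
cat >> h.py <<'E'
from scipy.spatial.transform import Rotation as Ro
def plan(x,y,z,ya):
    """share of shift/turn to TCP target with tool down, jaw axis at ya deg"""
    s=arm.read_state();R=np.array(s["ee_rot"]);p=np.array(s["tcp_pos"])
    a=np.radians(ya);Y=np.array([np.cos(a),np.sin(a),0]);Z=np.array([0,0,-1.]);T=np.stack([np.cross(Y,Z),Y,Z],1)
    d=R.T@(np.array([x,y,z])-p)
    r=Ro.from_matrix(R.T@T).as_rotvec()
    print("t",round(s["t"],2),"q",np.round(s["joint_pos"],0),"w",round(s["gripper_width"],1),"F",np.round(s["ft_force"],1),"p",np.round(p,1),"ya",round(np.degrees(np.arctan2(R[1,1],R[0,1])),1))
    print("shift",np.round(d/750,4),"mm",np.round(d,1),"turn",np.round(r/1.5,4),"deg",np.round(np.degrees(r),1))
E
python3 -c "
from h import *
plan(641,151,200,-8.8)"
```

```text
t 1.4 q [ 60.  15.  88.   0.  77. -12.] w 92.9 F [0.5 0.9 0. ] p [177.  520.7 226.6] ya 71.2
shift [-0.7444 -0.2676  0.0355] mm [-558.3 -200.7   26.6] turn [-0.      0.      0.9311] deg [-0.  0. 80.]
```

Call:
play_rows(series=[[[-0.05, -0.018, 0, 0, 0, 0.08, 100], [-0.13, -0.045, 0, 0, 0, 0.18, 100], [-0.2, -0.075, 0, 0, 0, 0.28, 100], [-0.28, -0.1, 0.005, 0, 0, 0.38, 100], [-0.36, -0.13, 0.01, 0, 0, 0.48, 100], [-0.44, -0.157, 0.015, 0, 0, 0.58, 100], [-0.52, -0.185, 0.02, 0, 0, 0.68, 100], [-0.6, -0.214, 0.025, 0, 0, 0.78, 100], [-0.68, -0.243, 0.03, 0, 0, 0.87, 100], [-0.744, -0.2676, 0.0355, 0, 0, 0.931, 100]]])

```text
t: 2.65
tcp_pos: [642.4, 149.5, 199.9]
ee_rot: [[0.157, 0.988, 0.0], [0.988, -0.157, 0.0], [0.0, 0.0, -1.0]]
ft_force: [0.2, 0.2, 0.1]
gripper_width: 93.0
```

```bash
python3 -c "
from h import *
plan(641,151,165,-58.3)"
```

```text
t 2.65 q [ 3. 27. 74.  0. 79. 12.] w 93.0 F [0.2 0.2 0.1] p [642.4 149.5 199.9] ya -9.0
shift [ 0.0017 -0.0022  0.0466] mm [ 1.3 -1.6 34.9] turn [ 2.000e-04 -3.000e-04  5.734e-01] deg [ 0.  -0.  49.3]
```

Call:
play_rows(series=[[[0, 0, 0.01, 0, 0, 0.1, 100], [0, -0.001, 0.02, 0, 0, 0.22, 100], [0.001, -0.002, 0.03, 0, 0, 0.34, 100], [0.001, -0.002, 0.04, 0, 0, 0.46, 100], [0.0015, -0.002, 0.046, 0, 0, 0.573, 100], [0.0015, -0.002, 0.046, 0, 0, 0.573, 100]]])

```text
t: 3.4
tcp_pos: [639.1, 152.4, 165.0]
ee_rot: [[0.848, 0.531, -0.001], [0.531, -0.848, -0.0], [-0.001, -0.001, -1.0]]
ft_force: [-0.5, -0.4, 0.1]
gripper_width: 92.8
```

```bash
python3 - <<'E'
from h import *
plan(641,151,111,-58.3)
s=arm.read_state();save(arm.camera("wrist"),"w1")
for k in ["handle_grip","bridge_mid","press"]:
    for a in arm.pinpoint(k,"wrist")[:1]: print(k,a["score"],np.round(toworld(a["xyz"],"wrist",s),1))
E
```

```text
t 3.4 q [ 4. 28. 77.  0. 75. 62.] w 92.8 F [-0.5 -0.4  0.1] p [639.1 152.4 165. ] ya -58.0
shift [0.0012 0.0029 0.0719] mm [ 0.9  2.2 54. ] turn [-0.0004  0.0007  0.004 ] deg [-0.   0.1  0.3]
handle_grip 0.81 [639.9 153.  122.4]
bridge_mid 0.9 [635.3 153.2  71.5]
```

View pics/w1.png

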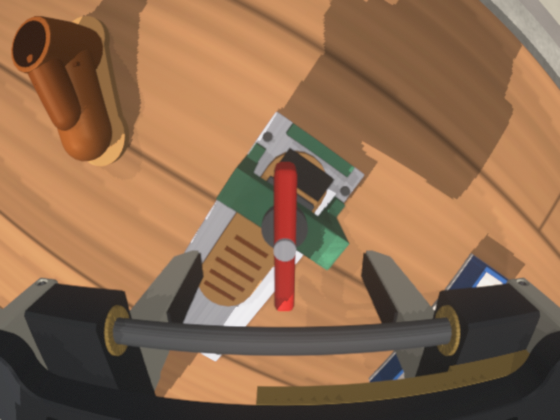

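Call:
play_rows(series=[[[0.001, 0.001, 0.03, 0, 0, 0.002, 100], [0.001, 0.002, 0.055, 0, 0, 0.003, 100], [0.001, 0.002, 0.072, 0, 0, 0.003, 100], [0.001, 0.002, 0.072, 0, 0, 0.003, 0], [0.001, 0.002, 0.072, 0, 0, 0.003, 0], [0.001, 0.002, 0.072, 0, 0, 0.003, 0], [0.001, 0.002, 0.072, 0, 0, 0.003, 0], [0.001, 0.002, 0.072, 0, 0, 0.003, 0], [0.001, 0.002, 0.072, 0, 0, 0.003, 0], [0.001, 0.002, 0.072, 0, 0, 0.003, 0]]], squeeze=15)

```text
t: 4.85
tcp_pos: [640.8, 151.5, 111.5]
ee_rot: [[0.851, 0.525, -0.0], [0.525, -0.851, -0.0], [-0.0, -0.0, -1.0]]
ft_force: [-0.1, -0.2, -0.1]
gripper_width: 27.9
```

```bash
python3 - <<'E'
from h import *
plan(641,151,111,-58.3)
print(arm.read_state()["ft_torque"])
E
```

```text
t 4.85 q [ 4. 31. 80. -0. 69. 62.] w 27.9 F [-0.1 -0.2 -0.1] p [640.8 151.5 111.5] ya -58.3
shift [-0.0002  0.0007  0.0007] mm [-0.1  0.5  0.5] turn [-0.  0.  0.] deg [-0.  0.  0.]
[-0.05807102  0.11572678  0.01757249]
```

Still closing; then a small trial turn one way.

Call:
play_rows(series=[[[0, 0, 0, 0, 0, 0, 0], [0, 0, 0, 0, 0, 0, 0], [0, 0, 0, 0, 0, 0, 0], [0, 0, 0, 0, 0, 0, 0], [0, 0, 0, 0, 0, 0.02, 0], [0, 0, 0, 0, 0, 0.04, 0], [0, 0, 0, 0, 0, 0.04, 0]]])

```text
t: 5.72
tcp_pos: [640.9, 151.5, 111.5]
ee_rot: [[0.881, 0.473, -0.0], [0.473, -0.881, -0.0], [-0.0, -0.0, -1.0]]
ft_force: [0.9, 0.5, 0.1]
gripper_width: 13.8
```

```bash
python3 - <<'E'
from h import *
plan(641,151,111,-58.3)
print(arm.read_state()["ft_torque"])
E
```

```text
t 5.72 q [ 4. 31. 80. -0. 69. 65.] w 13.8 F [0.9 0.5 0.1] p [640.9 151.5 111.5] ya -61.8
shift [-0.0002  0.0007  0.0007] mm [-0.1  0.5  0.5] turn [-0.      0.     -0.0404] deg [-0.   0.  -3.5]
[-0.01299031  0.10534793 -0.04250217]
```

Call:
play_rows(series=[[[0, 0, 0, 0, 0, 0, 0], [0, 0, 0, 0, 0, 0.02, 0], [0, 0, 0, 0, 0, 0.05, 0], [0, 0, 0, 0, 0, 0.08, 0]]], squeeze=45)

```text
t: 6.22
tcp_pos: [640.8, 151.6, 111.5]
ee_rot: [[0.932, 0.362, -0.0], [0.362, -0.932, 0.0], [-0.0, -0.0, -1.0]]
ft_force: [0.8, -0.1, -0.2]
gripper_width: 13.8
```

```bash
python3 - <<'E'
from h import *
plan(641,151,111,-58.3)
print(arm.read_state()["ft_torque"])
s=arm.read_state();save(arm.camera("wrist"),"w2")
E
```

```text
t 6.22 q [ 4. 31. 80.  0. 69. 72.] w 13.8 F [ 0.8 -0.1 -0.2] p [640.8 151.6 111.5] ya -68.7
shift [-0.      0.0008  0.0007] mm [-0.   0.6  0.5] turn [-0.      0.     -0.1216] deg [ -0.    0.  -10.4]
[0.00296302 0.06341112 0.14058669]
```

View pics/w2.png

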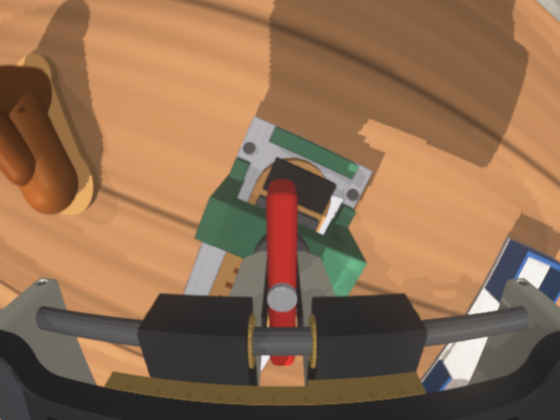

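Call:
play_rows(series=[[[0, 0, 0, 0, 0, 0.05, 0], [0, 0, 0, 0, 0, 0.13, 0], [0, 0, 0, 0, 0, 0.22, 0], [0, 0, 0, 0, 0, 0.32, 0], [0, 0, 0, 0, 0, 0.42, 0], [0, 0, 0, 0, 0, 0.52, 0], [0, 0, 0, 0, 0, 0.62, 0], [0, 0, 0, 0, 0, 0.71, 0], [0, 0, 0, 0, 0, 0.765, 0], [0, 0, 0, 0, 0, 0.765, 0]]])

```text
t: 7.52
tcp_pos: [640.9, 152.2, 111.5]
ee_rot: [[0.715, -0.699, 0.0], [-0.699, -0.715, 0.001], [-0.001, -0.001, -1.0]]
ft_force: [0.9, 3.3, -1.5]
gripper_width: 13.5
```

```bash
python3 - <<'E'
from h import *
plan(641,151,111,-58.3)
print(arm.read_state()["ft_torque"])
s=arm.read_state();save(arm.camera("wrist"),"w3")
E
```

```text
t 7.53 q [  4.  31.  80.   0.  69. 138.] w 13.5 F [ 0.9  3.3 -1.5] p [640.9 152.2 111.5] ya -134.3
shift [0.0012 0.0011 0.0007] mm [0.9 0.8 0.5] turn [-8.000e-04 -1.000e-04 -8.846e-01] deg [ -0.1  -0.  -76. ]
[ 0.50201193  0.10813814 -0.0916206 ]
```

View pics/w3.png

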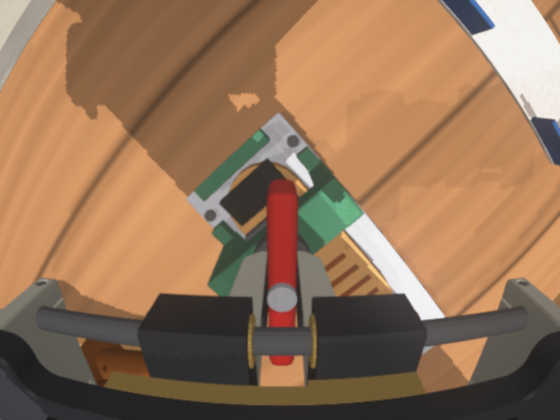

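Call:
play_rows(series=[[[0, 0, 0, 0, 0, 0, 100], [0, 0, 0, 0, 0, 0, 100], [0, 0, 0, 0, 0, 0, 100], [0, 0, 0, 0, 0, 0, 100], [0, 0, 0, 0, 0, 0, 100], [0, 0, -0.03, 0, 0, 0, 100], [0, 0, -0.07, 0, 0, 0, 100], [0, 0, -0.11, 0, 0, -0.1, 100], [0, 0, -0.12, 0, 0, -0.22, 100], [0, 0, -0.12, 0, 0, -0.34, 100]]])

```text
t: 8.82
tcp_pos: [641.4, 151.6, 203.0]
ee_rot: [[0.967, -0.255, 0.002], [-0.255, -0.967, 0.0], [0.002, -0.001, -1.0]]
ft_force: [0.7, 0.5, -1.3]
gripper_width: 92.8
```

Call:
play_rows(series=[[[0, 0, 0, 0, 0, -0.11, 100], [0, 0, 0, 0, 0, -0.23, 100], [0, 0, 0, 0, 0, -0.35, 100], [0, 0, 0, 0, 0, -0.47, 100], [0, 0, 0, 0, 0, -0.59, 100], [0, 0, 0, 0, 0, -0.71, 100], [0, 0, 0, 0, 0, -0.83, 100], [0, 0, 0, 0, 0, -0.95, 100], [0, 0, 0, 0, 0, -1, 100]]])

```text
t: 9.95
tcp_pos: [640.8, 151.5, 201.5]
ee_rot: [[0.325, 0.946, -0.0], [0.946, -0.325, -0.0], [-0.0, -0.0, -1.0]]
ft_force: [0.4, -1.0, 0.2]
gripper_width: 92.9
```

```bash
python3 - <<'E'
from h import *
plan(541,154.4,150,87.3)
E
```

```text
t 9.95 q [ 4. 27. 74. -0. 79. 23.] w 92.9 F [ 0.4 -1.   0.2] p [640.8 151.5 201.5] ya -19.0
shift [-0.0396 -0.1271  0.0687] mm [-29.7 -95.3  51.5] turn [-1.0000e-04  0.0000e+00 -1.2366e+00] deg [  -0.     0.  -106.3]
```

Call:
play_rows(series=[[[-0.004, -0.013, 0, 0, 0, -0.1, 100], [-0.008, -0.03, 0, 0, 0, -0.22, 100], [-0.013, -0.05, 0, 0, 0, -0.34, 100], [-0.02, -0.07, 0, 0, 0, -0.46, 100], [-0.025, -0.09, 0, 0, 0, -0.58, 100], [-0.03, -0.11, 0, 0, 0, -0.7, 100], [-0.04, -0.127, 0.01, 0, 0, -0.82, 100], [-0.04, -0.127, 0.02, 0, 0, -0.93, 100], [-0.04, -0.127, 0.02, 0, 0, -1, 100]]])

```text
t: 11.08
tcp_pos: [540.4, 154.5, 186.1]
ee_rot: [[-0.92, 0.391, -0.001], [0.391, 0.92, -0.0], [0.001, -0.0, -1.0]]
ft_force: [0.9, 0.6, 0.8]
gripper_width: 93.0
```

```bash
python3 - <<'E'
from h import *
plan(541,154.4,110,87.3)
save(arm.camera("top"),"t2")
for k in ["handle_grip","sole_mid"]:
    for a in arm.pinpoint(k,"top")[:1]: print(k,a["score"],np.round(toworld(a["xyz"],"top"),1))
E
```

```text
t 11.07 q [  5.  18.  90.  -0.  73. -62.] w 93.0 F [0.9 0.6 0.8] p [540.4 154.5 186.1] ya 67.0
shift [-0.0008  0.0003  0.1015] mm [-0.6  0.2 76.1] turn [-2.000e-04 -6.000e-04 -2.363e-01] deg [ -0.   -0.  -20.3]
handle_grip 0.54 [642.5 152.2 122.7]
sole_mid 0.64 [598.9 153.   15.7]
```

View pics/t2.png

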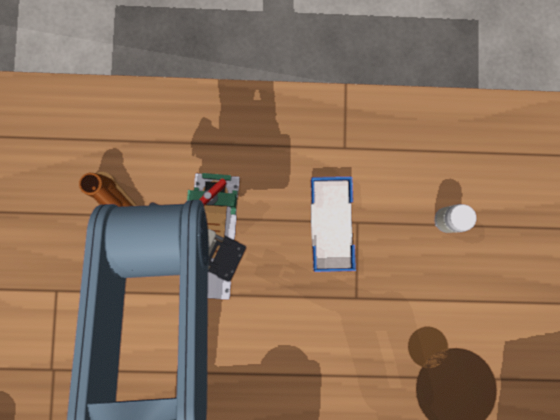

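Call:
play_rows(series=[[[0, 0, 0.02, 0, 0, -0.1, 100], [0, 0, 0.05, 0, 0, -0.2, 100], [0, 0, 0.08, 0, 0, -0.236, 100], [0, 0, 0.12, 0, 0, -0.236, 100], [0, 0, 0.155, 0, 0, -0.236, 100], [0, 0, 0.165, 0, 0, -0.236, 100], [0, 0, 0.165, 0, 0, -0.236, 100]]])

```text
t: 12.1
tcp_pos: [541.1, 154.5, 62.9]
ee_rot: [[-0.999, 0.053, -0.0], [0.053, 0.999, -0.0], [0.0, -0.0, -1.0]]
ft_force: [-0.5, 0.5, 0.4]
gripper_width: 93.0
```

```bash
python3 - <<'E'
from h import *
plan(541,154.4,18.5,87.3)
s=arm.read_state();save(arm.camera("wrist"),"w4")
for k in ["sole_mid"]:
    for a in arm.pinpoint(k,"wrist")[:1]: print(k,a["score"],np.round(toworld(a["xyz"],"wrist",s),1))
E
```

```text
t 12.1 q [  5.  25.  98.  -0.  57. -82.] w 93.0 F [-0.5  0.5  0.4] p [541.1 154.5  62.9] ya 87.0
shift [ 0.0002 -0.0001  0.0592] mm [ 0.1 -0.1 44.4] turn [-0.     -0.0002 -0.0038] deg [-0.  -0.  -0.3]
sole_mid 0.59 [599.9 153.5  16.1]
```

View pics/w4.png

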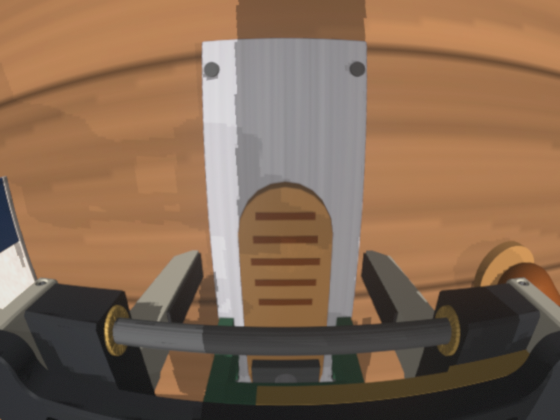

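Call:
play_rows(series=[[[0, 0, 0.025, 0, 0, -0.003, 100], [0, 0, 0.047, 0, 0, -0.003, 100], [0, 0, 0.058, 0, 0, -0.003, 100], [0, 0, 0.0585, 0, 0, -0.003, 0], [0, 0, 0.0585, 0, 0, -0.003, 0], [0, 0, 0.0585, 0, 0, -0.003, 0], [0, 0, 0.0585, 0, 0, -0.003, 0], [0, 0, 0.0585, 0, 0, -0.003, 0], [0, 0, 0.0585, 0, 0, -0.003, 0]]], squeeze=25)

```text
t: 13.32
tcp_pos: [541.3, 154.7, 19.4]
ee_rot: [[-0.999, 0.047, 0.001], [0.047, 0.999, 0.0], [-0.001, 0.0, -1.0]]
ft_force: [-0.5, 1.2, 4.9]
gripper_width: 61.6
```

```bash
python3 - <<'E'
from h import *
plan(541-92*.999,154.4+92*.047,18.5,87.3)
E
```

```text
t 13.32 q [  5.  29. 100.   0.  51. -83.] w 61.6 F [-0.5  1.2  4.9] p [541.3 154.7  19.4] ya 87.3
shift [ 0.1231 -0.0005  0.0011] mm [92.3 -0.4  0.8] turn [ 0.0002  0.0005 -0.0001] deg [ 0.  0. -0.]
```

Call:
play_rows(series=[[[0.006, 0, 0, 0, 0, 0, 0], [0.02, 0, 0, 0, 0, 0, 0], [0.035, 0, 0, 0, 0, 0, 0], [0.05, 0, 0, 0, 0, 0, 0], [0.065, 0, 0, 0, 0, 0, 0], [0.08, 0, 0, 0, 0, 0, 0], [0.095, 0, 0, 0, 0, 0, 0], [0.11, 0, 0, 0, 0, 0, 0], [0.12, 0, 0, 0, 0, 0, 0], [0.123, 0, 0, 0, 0, 0, 0]]])

```text
t: 14.58
tcp_pos: [448.8, 159.0, 19.4]
ee_rot: [[-0.999, 0.047, 0.002], [0.047, 0.999, 0.0], [-0.002, 0.0, -1.0]]
ft_force: [5.1, -0.3, 4.2]
gripper_width: 62.2
```

```bash
python3 - <<'E'
from h import *
plan(541-92*.999,154.4+92*.047,18.5,87.3)
save(arm.camera("side"),"s5")
for a in arm.pinpoint("sole_mid","side")[:1]: print(a["score"],np.round(toworld(a["xyz"],"side"),1))
E
```

```text
t 14.57 q [  6.  22. 112.  -0.  46. -81.] w 62.2 F [ 5.1 -0.3  4.2] p [448.8 159.   19.4] ya 87.3
shift [-0.0005 -0.0004  0.0012] mm [-0.3 -0.3  0.9] turn [0.0001 0.0011 0.0001] deg [0.  0.1 0. ]
0.91 [503.8 155.5  14.4]
```

View pics/s5.png

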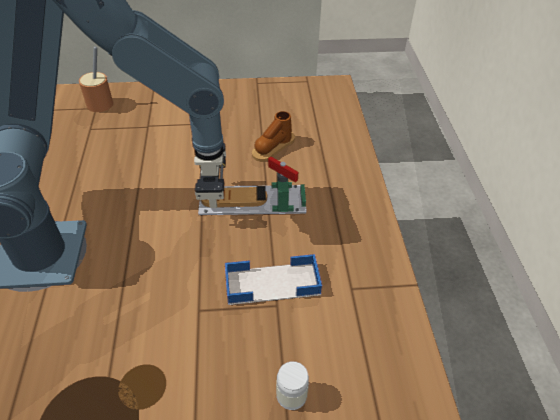

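Call:
play_rows(series=[[[0, 0, 0, 0, 0, 0, 100], [0, 0, 0, 0, 0, 0, 100], [0, 0, 0, 0, 0, 0, 100], [0, 0, 0, 0, 0, 0, 100], [0, 0, 0, 0, 0, 0, 100], [0, 0, 0, 0, 0, 0, 100], [0, 0, -0.03, 0, 0, 0, 100], [-0.02, 0, -0.07, 0, 0, 0, 100], [-0.05, 0, -0.08, 0, 0, 0, 100], [-0.073, 0, -0.08, 0, 0, 0, 100]]])

```text
t: 15.92
tcp_pos: [505.2, 156.3, 80.1]
ee_rot: [[-0.999, 0.047, 0.003], [0.047, 0.999, 0.0], [-0.003, 0.0, -1.0]]
ft_force: [-0.7, 0.7, -0.4]
gripper_width: 92.8
```

```bash
python3 - <<'E'
from h import *
plan(504,156,18.5,87.3)
s=arm.read_state();save(arm.camera("wrist"),"w6")
for k in ["sole_mid","handle_grip"]:
    for a in arm.pinpoint(k,"wrist")[:1]: print(k,a["score"],np.round(toworld(a["xyz"],"wrist",s),1))
arm.camera("side")
for k in ["sole_mid"]:
    for a in arm.pinpoint(k,"side")[:1]: print(k,a["score"],np.round(toworld(a["xyz"],"side"),1))
E
```

```text
t 15.93 q [  5.  21. 102.  -0.  57. -82.] w 92.8 F [-0.7  0.7 -0.4] p [505.2 156.3  80.1] ya 87.3
shift [ 0.0017 -0.0005  0.0821] mm [ 1.3 -0.4 61.6] turn [ 0.0002  0.0018 -0.0001] deg [ 0.   0.2 -0. ]
sole_mid 0.92 [502.4 153.2  13.6]
sole_mid 0.82 [503.1 156.9  10.8]
```

View pics/w6.png

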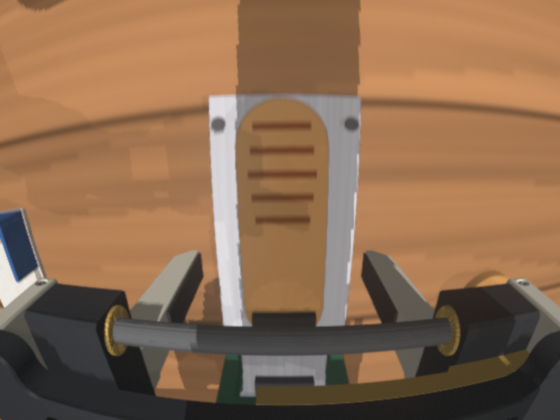

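Call:
play_rows(series=[[[0.002, 0, 0.03, 0, 0, 0, 100], [0.003, 0, 0.06, 0, 0, 0, 100], [0.003, 0, 0.076, 0, 0, 0, 100], [0.003, 0, 0.081, 0, 0, 0, 100], [0.003, 0, 0.081, 0, 0, 0, 0], [0.003, 0, 0.081, 0, 0, 0, 0], [0.003, 0, 0.081, 0, 0, 0, 0], [0.003, 0, 0.081, 0, 0, 0, 0], [0.003, 0, 0.081, 0, 0, 0, 0], [0.003, 0, 0.081, 0, 0, 0, 0]]], squeeze=35)

```text
t: 17.42
tcp_pos: [501.7, 156.5, 18.6]
ee_rot: [[-0.999, 0.047, 0.001], [0.047, 0.999, 0.0], [-0.001, 0.0, -1.0]]
ft_force: [-0.8, 1.0, 5.5]
gripper_width: 61.8
```

Call:
play_rows(series=[[[0, 0, 0, 0, 0, 0, 0], [0, 0, -0.005, 0, 0, 0, 0], [0, 0, -0.02, 0, 0, 0, 0], [0, 0, -0.04, 0, 0, 0, 0], [0, 0, -0.065, 0, 0, 0, 0], [0, 0, -0.09, 0, 0, 0, 0], [0, 0, -0.105, 0, 0, 0, 0], [0, 0, -0.11, 0, 0, 0, 0], [0, 0, -0.11, 0, 0, 0, 0]]])

```text
t: 18.55
tcp_pos: [501.2, 156.4, 100.7]
ee_rot: [[-0.999, 0.047, -0.0], [0.047, 0.999, -0.0], [0.0, -0.0, -1.0]]
ft_force: [-0.4, 0.2, -2.1]
gripper_width: 62.0
```

```bash
python3 - <<'E'
from h import *
plan(592.5,-137.5,100,92.85)
save(arm.camera("side"),"s7")
for k in ["sole_mid"]:
    for a in arm.pinpoint(k,"side")[:1]: print(k,a["score"],np.round(toworld(a["xyz"],"side"),1))
E
```

```text
t 18.55 q [  5.  19. 101.  -0.  60. -82.] w 62.0 F [-0.4  0.2 -2.1] p [501.2 156.4 100.7] ya 87.3
shift [-0.1401 -0.3856  0.0009] mm [-105.1 -289.2    0.7] turn [-0.     -0.     -0.0647] deg [-0.  -0.  -5.6]
sole_mid 0.93 [500.9 153.4  97.3]
```

View pics/s7.png

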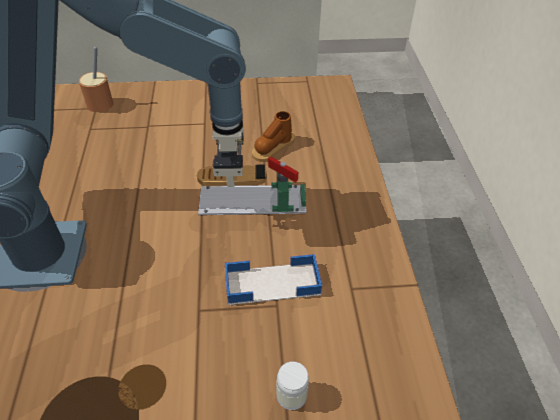

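Call:
play_rows(series=[[[0, -0.02, 0, 0, 0, 0, 0], [0, -0.06, 0, 0, 0, 0, 0], [0, -0.11, 0, 0, 0, 0, 0], [-0.01, -0.16, 0, 0, 0, -0.01, 0], [-0.035, -0.21, 0, 0, 0, -0.02, 0], [-0.065, -0.26, 0, 0, 0, -0.04, 0], [-0.095, -0.31, 0, 0, 0, -0.055, 0], [-0.12, -0.35, 0, 0, 0, -0.065, 0], [-0.135, -0.376, 0, 0, 0, -0.065, 0], [-0.139, -0.3855, 0, 0, 0, -0.065, 0]]])

```text
t: 19.9
tcp_pos: [591.6, -138.6, 100.1]
ee_rot: [[-0.999, -0.049, -0.001], [-0.049, 0.999, 0.0], [0.001, 0.0, -1.0]]
ft_force: [-0.1, 0.6, -2.3]
gripper_width: 61.5
```

Call:
play_rows(series=[[[0, 0, 0, 0, 0, 0, 0], [0, 0, 0, 0, 0, 0, 0]]])

```text
t: 20.15
tcp_pos: [591.1, -136.1, 100.6]
ee_rot: [[-0.999, -0.051, -0.001], [-0.051, 0.999, 0.001], [0.001, 0.001, -1.0]]
ft_force: [0.3, 0.6, -3.1]
gripper_width: 61.9
```

```bash
python3 - <<'E'
from h import *
plan(591.5,-137.5,18,92.85)
s=arm.read_state()
save(arm.camera("side"),"s8")
for k in ["sole_mid","carrier_floor"]:
    for a in arm.pinpoint(k,"side")[:1]: print(k,a["score"],np.round(toworld(a["xyz"],"side"),1))
save(arm.camera("wrist"),"w8")
for k in ["sole_mid","carrier_floor"]:
    for a in arm.pinpoint(k,"wrist")[:1]: print(k,a["score"],np.round(toworld(a["xyz"],"wrist",s),1))
E
```

```text
t 20.15 q [ -23.   27.   89.    0.   64. -116.] w 61.9 F [ 0.3  0.6 -3.1] p [ 591.1 -136.1  100.6] ya 92.9
shift [-0.0005 -0.002   0.1101] mm [-0.4 -1.5 82.6] turn [ 0.0005 -0.0005  0.0009] deg [ 0.  -0.   0.1]
sole_mid 0.88 [ 592.3 -138.3   95. ]
carrier_floor 0.65 [ 592.9 -133.6    5.9]
sole_mid 0.88 [ 594.3 -138.3   95.3]
```

View pics/s8.png

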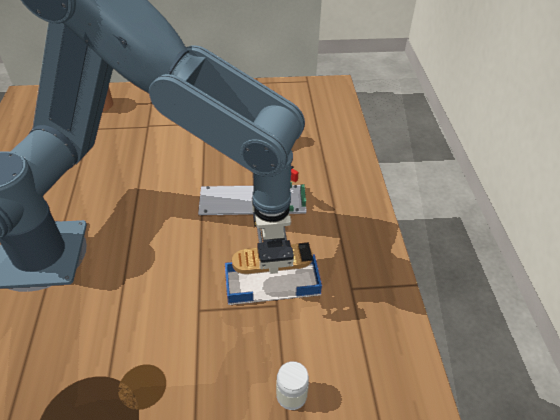

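View pics/w8.png

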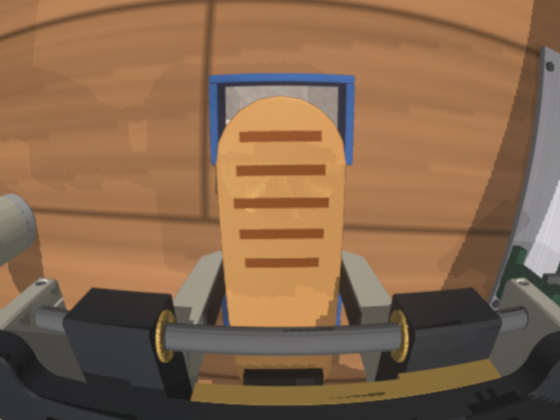

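Call:
play_rows(series=[[[0, -0.001, 0.012, 0, 0, 0, 0], [0, -0.0015, 0.03, 0, 0, 0, 0], [0, -0.0015, 0.05, 0, 0, 0, 0], [0, -0.0015, 0.068, 0, 0, 0, 0], [0, -0.0015, 0.083, 0, 0, 0, 0], [0, -0.0015, 0.094, 0, 0, 0, 0], [0, -0.0015, 0.101, 0, 0, 0, 0], [0, -0.0015, 0.105, 0, 0, 0, 0], [0, -0.0015, 0.107, 0, 0, 0, 0], [0, -0.0015, 0.107, 0, 0, 0, 0]]])

```text
t: 21.7
tcp_pos: [592.0, -138.5, 20.6]
ee_rot: [[-0.999, -0.05, 0.0], [-0.05, 0.999, -0.0], [-0.0, -0.0, -1.0]]
ft_force: [-0.8, -0.8, -2.6]
gripper_width: 61.7
```

```bash
python3 - <<'E'
from h import *
plan(591.5,-137.5,17,92.85)
save(arm.camera("side")[220:320,200:340].repeat(4,0).repeat(4,1),"s9")
E
```

```text
t 21.7 q [ -24.   32.   93.   -0.   55. -117.] w 61.7 F [-0.8 -0.8 -2.6] p [ 592.  -138.5   20.6] ya 92.9
shift [0.0006 0.0014 0.0048] mm [0.5 1.  3.6] turn [-0.0001  0.0002  0.0003] deg [-0.  0.  0.]
```

View pics/s9.png

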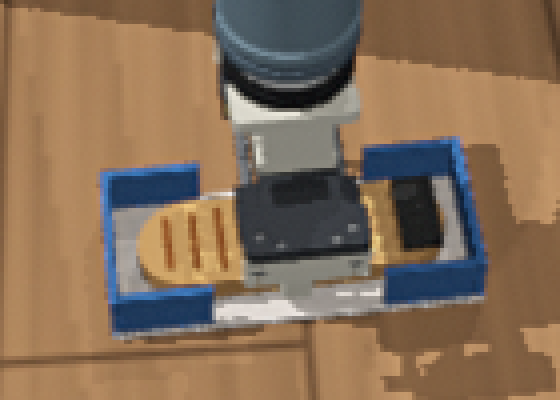

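Call:
play_rows(series=[[[0, 0, 0.0013, 0, 0, 0, 0], [0, 0, 0.0026, 0, 0, 0, 0], [0, 0, 0.004, 0, 0, 0, 0], [0, 0, 0.004, 0, 0, 0, 0]]])

```text
t: 22.25
tcp_pos: [591.7, -138.4, 17.3]
ee_rot: [[-0.999, -0.05, -0.0], [-0.05, 0.999, 0.0], [0.0, 0.0, -1.0]]
ft_force: [-0.6, -0.6, -2.3]
gripper_width: 61.8
```

Call:
play_rows(series=[[[0, 0, 0.0007, 0, 0, 0, 0], [0, 0, 0.0014, 0, 0, 0, 0], [0, 0, 0.0014, 0, 0, 0, 0]]])

```text
t: 22.62
tcp_pos: [591.9, -138.5, 16.7]
ee_rot: [[-0.999, -0.05, 0.0], [-0.05, 0.999, -0.0], [-0.0, -0.0, -1.0]]
ft_force: [-1.9, 0.3, 0.2]
gripper_width: 61.9
```

Call:
play_rows(series=[[[0, 0, 0, 0, 0, 0, 75], [0, 0, 0, 0, 0, 0, 100], [0, 0, 0, 0, 0, 0, 100], [0, 0, 0, 0, 0, 0, 100], [0, 0, 0, 0, 0, 0, 100], [0, 0, -0.02, 0, 0, 0, 100], [0, 0, -0.06, 0, 0, 0, 100], [0, 0, -0.12, 0, 0, 0, 100], [0, 0, -0.18, 0, 0, 0, 100], [0, 0, -0.2, 0, 0, 0, 100]]], squeeze=5)

```text
t: 23.88
tcp_pos: [593.5, -139.1, 170.7]
ee_rot: [[-0.999, -0.05, 0.006], [-0.05, 0.999, -0.003], [-0.006, -0.003, -1.0]]
ft_force: [-0.6, 0.1, 0.3]
gripper_width: 92.8
```

```bash
python3 - <<'E'
from h import *
plan(591.5,-137.5,17,92.85)
s=arm.read_state()
save(arm.camera("side"),"s10")
for k in ["sole_mid","carrier_floor","handle_grip","boot","glue"]:
    for a in arm.pinpoint(k,"side")[:1]: print(k,a["score"],np.round(toworld(a["xyz"],"side"),1))
save(arm.camera("wrist"),"w10")
for k in ["sole_mid","carrier_floor"]:
    for a in arm.pinpoint(k,"wrist")[:1]: print(k,a["score"],np.round(toworld(a["xyz"],"wrist",s),1))
E
```

```text
t 23.88 q [ -24.   23.   84.    0.   72. -117.] w 92.8 F [-0.6  0.1  0.3] p [ 593.5 -139.1  170.7] ya 92.9
shift [0.0038 0.0029 0.2049] mm [  2.8   2.2 153.7] turn [-0.002   0.004   0.0004] deg [-0.2  0.3  0. ]
sole_mid 0.89 [ 592.1 -137.1   13.1]
carrier_floor 0.79 [ 593.3 -138.5    4.1]
handle_grip 0.54 [638.5 152.7 124.2]
glue 0.56 [ 614.8 -420.6   -4.9]
sole_mid 0.9 [ 598.  -140.    22.1]
```

View pics/s10.png

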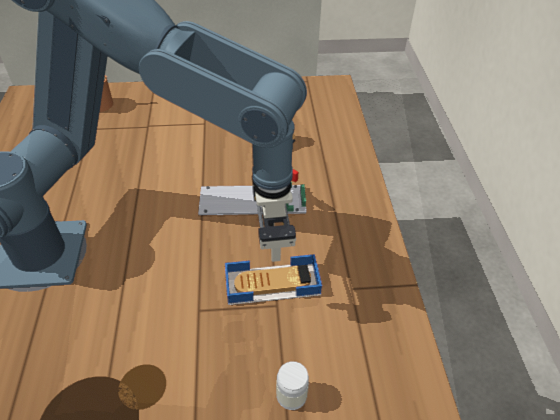

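View pics/w10.png

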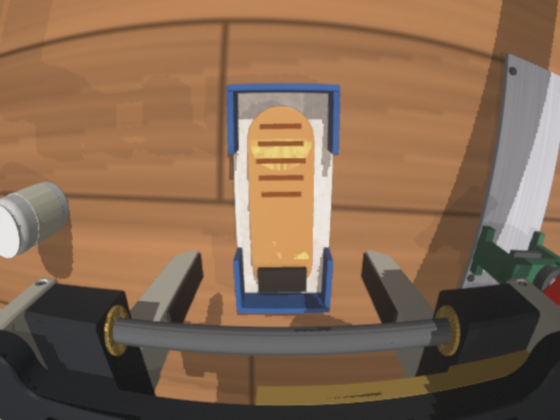

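Call:
play_rows(series=[[[0, 0, 0, 0, 0, 0, 100], [0, 0, 0, 0, 0, 0, 100]]])

```text
t: 24.58
tcp_pos: [591.8, -138.5, 166.0]
ee_rot: [[-0.999, -0.05, -0.0], [-0.05, 0.999, 0.0], [0.0, 0.0, -1.0]]
ft_force: [0.6, 1.2, -0.6]
gripper_width: 92.6
```

```bash
python3 -c "
from bench import arm
print(arm.sign_off())"
```

```text
the job is handed in; nothing more can be done
None
```

The sole is lying in the carrier, tread up, and the job was handed in at about 24.6 s. The sign-off gave no verdict.

- **Press:** The red handle gave clockwise (seen from above) on the first trial turn, and I turned it about 1.33 rad.
- **Drawing out:** I pulled the sole about 92 mm by its toe along the bed. That left its centre at about -57 mm in the press's x, where I let go of it.
- **Placing:** I gripped it again round its middle and lifted it about 80 mm. I lowered it into the carrier until the floor took its weight, then opened the gripper.

**Last checks:**
- The side camera put the sole's centre about 2 mm from the carrier's, both as the network reported them. The wrist picture shows it flat and well inside the walls, with the gripper clear above it.
- **Disagreement:** the wrist network put the sole about 6 mm further along and 9 mm higher than the side camera did. That wrist reading was taken while the arm was still settling, so I trusted the side camera and the pictures.
- **Handle:** I judged it by the angle the gripper turned and by pictures taken after I let go of it. Near the end the arm hid most of it, so I did not measure its angle again.
- **Tin:** the glue tin was within about 1 mm of where it started.
- **Boot:** the network did not find it in the last side picture because the arm was in the way. It looked unmoved in the mid-run side pictures.

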